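# Set a worn bench slide to its mark, coming off the end stop

### The arm

A 6-joint arm with a two-finger parallel gripper is mounted at the origin on the work surface. World frame = base frame: x ahead of the robot, y to its left, z up, the work surface at z = 0. Lengths are in m, angles in degrees, forces in N, time in s.
With the tool pointing down it reaches from about 0.3 to 0.85 m from the base axis. Payload 5.4 kg.
Tool frame: the origin (TCP) lies between the finger pads; the fingertips stand ahead of it and the grasp point (between the pads) lies 11 mm behind it (ctrl.tip_extent is the z of the fingertips in the tool frame, in m); z points along the fingers, y is the line along which they close (so a half turn about z gives the same grasp; the last joint's range is limited). The gripper opens to 85 mm and grips with 20 to 120 N. Pads are 22 mm wide; open, the fingers measure 114 mm over their backs; the gripper's body (76 mm by 85 mm) begins 54 mm behind the grasp point. The pads swing forward as they close: fully open they stand 13 mm farther back than shut.
Start: joints at [-88.356, 9.076, 91.501, -0, 79.423, -12.038], TCP at [0.136, -0.559, 0.239] pointing down, gripper open.
Joint ranges: [-166.64, 166.64], [-54.1, 131.32], [10.49, 154.53], [-73.88, 253.88], [9.74, 151.15], [-171.62, 171.62]. Speed limits (degrees/s): [147.25, 147.25, 180, 180, 180, 180].

### API

Orientations are given as [roll, pitch, yaw] about the fixed x, y, z axes, in that order (R = Rz(yaw) Ry(pitch) Rx(roll)).
In Python, from plant import ctrl, capture, job_done, boxes_of, silhouettes gives the robot as it stands. Calls block until the motion is done:
- ctrl.reach(position, orientation): joint-space move of the TCP to a pose.
- ctrl.move_l(position, rotation=None, v=0.15, f_stop=None): straight line of the TCP; rotation=None keeps the orientation; v is the mean speed in m/s. With f_stop (N) it stops when the force on the tool has changed by that much, and returns True; else False.
- ctrl.set_joints(angles): joint-space move.
- ctrl.gripper_to(opening, squeeze=None): opening from 0.0 (shut) to 1.0 (fully open); squeeze is the grip in N (None keeps the last); returns when the fingers have stopped.
- ctrl.dwell(seconds).
- ctrl.inverse_kinematics(position, orientation): joint angles nearest the present ones, or None.
- capture(name): name is "scene" or "top" or "wrist"; returns a dict with "color" (400x640x3 uint8, red, green, blue), "fx", "fy", "cx", "cy" (pixels), "origin" and "orientation" of the camera in the world; the wrist camera has in their place "tool_from_camera" (4x4, takes a point from camera to tool coordinates, whose origin is the TCP and whose axes are the flange's). Camera axes: x right, y down, z forward; pixel columns grow to the right and rows downward; lengths in m; the calibration is good to about 2 mm. A picture is of the moment at which its call begins: read the wrist's pose just before it. There is no depth.
A pose or a line that the arm cannot do raises ctrl.Unreachable and nothing moves.
- job_done(): hands the job in; it is judged then, once.
Trained networks look in a picture, given as the dict that the camera call returned (one of the last four; its "shot" number tells which), for a name from the list of things; names that differ only in an ending like _2 or _b are one class to them, and where a whole thing is asked for, a point or a joint stands for the part that bears it (a point fixed in the world has none). Each returns a list of dicts, best first, with "score" (0 to 1); they miss things now and then, are a little off and sometimes report something else, mostly with a low value. They report only what shows in the picture. A call takes as long as a camera call.
- boxes_of(name, picture): "bbox" ([centre column, centre row, width, height] in pixels, round what is visible of it).
- silhouettes(name, picture): "mask" (400x640 bool, what is visible of it) and "bbox" ([centre column, centre row, width, height] in pixels, round what is visible of it).
Readings, each from a call of its own:
- ctrl.get_clock(): time.
- ctrl.get_joints(): joint angles.
- ctrl.get_joint_vel(): joint speeds.
- ctrl.get_joint_torque(): joint torques, N m.
- ctrl.get_tcp_pos(): TCP position.
- ctrl.get_eef_rot(): TCP orientation.
- ctrl.get_wrist_force(): force on the tool from outside, world axes, zero at the start.
- ctrl.get_wrist_torque(): the same for the moment, N m.
- ctrl.get_gripper_width(): opening from 0.0 (shut) to 1.0 (fully open).
- ctrl.get_grip_force(): force on a finger pad.
Only numpy, scipy, OpenCV 4.12 (cv2) and the standard library are available. Lean on these libraries where they do the work, as an engineer would, in place of code of your own. Each camera call takes 0.05 s, during which the arm holds its last target. There are 200 camera calls.

### The job

Set the bench slide with its handwheel: wind the crank clockwise (seen from above) past the index pointer until you feel the hidden end stop, and press the handle against it with about 15 N, never more than 25 N. Then wind back counterclockwise and bring the wheel's fin to the index pointer, arriving counterclockwise so that the backlash is taken up that way (if you go past, go well back and come up to it again). Let go of the handle and leave the other things on the bench alone.

Things in the scene. Friction and masses are not known exactly. Their poses are not given: they have to be found in the camera images.
- wheel_centre (a point): Handwheel of bare steel, 130 mm across, lying flat on top of the slide's round gearbox and turning about a vertical axis; this point lies on the axis at the height of the rim's top face, 112 mm above the bench. About 4 N along the rim at the handle turns the screw; within the backlash about 1 N.
- handle_mid (a point): Upright black crank handle on the wheel's rim: a round grip 22 mm in diameter, 50 mm tall, its top 163 mm above the bench, 55 mm from the wheel's axis; it spins freely on its pin, so a gripper holding it need not turn with the wheel. This point lies on its axis, 141 mm above the bench, 29 mm above the rim's top face. Nothing within 60 mm of its path stands above 115 mm.
- wheel_fin (a point): Small steel fin on the outside of the rim, in line with the handle (same direction from the axis) and turning with it; this point lies just off its tip, 75 mm from the axis, 110 mm above the bench.
- index_tip (a point): Tip of the fixed index pointer, a dark bracket 114 mm tall beside the wheel; this point lies 75 mm from the wheel's axis, 110 mm above the bench. The wheel is at its mark when the fin's point meets this one.
- handwheel (a joint): The backlash: angle of the handwheel relative to the screw that it drives, 0 to 0.4 rad, counterclockwise positive. 0: the wheel is driving the screw clockwise; 0.4: the play is taken up counterclockwise and the wheel is driving the screw counterclockwise. In between the wheel turns idly and the screw stays.
- buffer_stud (a point): Upright steel stud, 10 mm across, on the dark ring round the gearbox below the wheel; this point is its top, 82 mm from the axis, 97 mm above the bench. The ring is the end stop's stiff spring: it yields clockwise as the wheel is pressed on the stop, and springs back. 15 N along the rim at the handle moves the stud only about 0.85 mm, 25 N about 1.4 mm; ordinary winding about 0.2 mm.
- offcut: Bystander: dark steel offcut 50 x 35 x 25 mm lying on the far end of the slide's bed.
- socket: Bystander: steel socket 22 mm across, 32 mm tall, standing on the slide's foot plate.
- bottle: Bystander: white bottle, 68 mm across, 160 mm tall.
- hammer: Bystander: hammer lying on the bench.
- wrench: Bystander: wrench lying at the far edge of the bench.
- pipe_collar: Bystander: steel pipe collar 60 mm across, 40 mm tall, near the robot.
- steel_bar: Bystander: rusty steel bar 130 x 30 x 20 mm at the far edge.
- slide_unit: The bench slide: 200 mm square foot plate, round gearbox, and a 110 mm wide bed running to its +y; origin on the bench under the wheel's axis. The end stop is hidden in the gearbox, 0.7 to 1.9 rad of wheel turn clockwise of the index pointer, differently each time; it is felt as a hard resistance far above the 4 N drag. The handle starts counterclockwise of the index.

How it is judged (in metres and radians):
On the way:
1. the wheel is pressed on its end stop: the buffer stud has yielded more than 0.6 mm (over about 11 N at the handle) (distance of buffer_stud from where it was at the start of the episode above 0.0006 m), for 0.1 s.
At the end, for the whole second after the job is handed in: The wheel's fin is within 4 mm of the index pointer, the backlash is taken up counterclockwise (wheel at least 0.34 rad of its 0.4 rad play) and the wheel is at rest (horizontal distance between wheel_fin and index_tip below 0.004 m and value of joint handwheel above 0.34 rad and linear speed of handwheel below 0.02 m/s); the robot touches nothing.
It fails at once if the end stop is forced: the buffer stud yields more than 1.75 mm (over about 31 N at the handle) (distance of buffer_stud from where it was at the start of the episode above 0.00175 m).
It fails at once if a bystander is moved more than 25 mm (distance of any of offcut, socket, bottle, hammer, wrench, pipe_collar, steel_bar from where it was at the start of the episode above 0.025 m).
It also fails if it takes over 56 s, if anything falls off the work surface, if the arm or the gripper's body presses on something with over 40 N, if the wrist force passes 120 N, or if a joint passes its speed limit or range.

## Working session

There is one attempt and no reset: what is moved stays moved. The work goes in short steps, each a Python script; the robot and the scene stay as the last script left them, time stands still between calls to the robot, and variables do not carry over. Pictures are saved under pics/ and viewed, at most 10 in all, crops included, and the job is handed in when it is done.

```bash
mkdir -p pics; ls
python3 - <<'E'
from plant import ctrl,capture,boxes_of
import cv2,numpy as np
for n in("top","scene"):
    p=capture(n); cv2.imwrite(f"pics/{n}0.png",p["color"][:,:,::-1])
    print(n,p["fx"],p["cx"],p["cy"],p["origin"],p["orientation"])
    for k in("wheel_centre","handle_mid","wheel_fin","index_tip","buffer_stud"):
        print(k,[(np.round(d["bbox"],1),round(d["score"],2)) for d in boxes_of(k,p)[:2]])
print(ctrl.get_eef_rot(),ctrl.get_clock(),ctrl.tip_extent)
E
```

```text
pics
top 413.2942366840214 318.25115171098264 197.00227355414978 [ 0.37259758 -0.03651225  1.06745105] [-1.67987365e+02 -8.44189272e-02 -9.09788699e+01]
wheel_centre [(array([360.6, 197.7,  50.6,  58.6]), 0.98)]
handle_mid [(array([375.9, 178.4,   7. ,  13.3]), 0.54)]
wheel_fin [(array([361.1, 199.4,  57.6,  55.2]), 0.86)]
index_tip [(array([397.9, 200.7,  21. ,  17.4]), 0.73)]
buffer_stud [(array([321.1, 201.8, 137.3,  65.4]), 0.89), (array([409.7, 288.9,  24. ,  25.2]), 0.57)]
scene 382.1052701606623 318.2708909965108 198.88986830011058 [0.9641214  0.5579165  0.84822589] [-136.43015013    0.87238115  146.4837459 ]
wheel_centre [(array([303. , 175.8,  49.4,  38.7]), 0.81)]
handle_mid [(array([286.4, 301. ,  37.4,  48.6]), 0.53), (array([282.4, 168.4,   0.9,  13.9]), 0.52)]
wheel_fin [(array([300. , 178.4,  48.3,  32.9]), 0.64)]
index_tip [(array([322.5, 207.7,  88.3,  97.7]), 0.46), (array([336.1, 239.6, 144.1, 163.6]), 0.25)]
buffer_stud [(array([320.9, 208.3,  89.1,  99. ]), 0.84)]
[-1.79999579e+02 -2.97299258e-04  1.36834942e+01] 0.6 0.008
```

Run:
```python
import cv2,numpy as np
a=cv2.imread("pics/top0.png")[130:270,260:450]; b=cv2.imread("pics/scene0.png")[120:270,230:430]
a=cv2.resize(a,None,fx=4,fy=4,interpolation=2);b=cv2.resize(b,None,fx=4,fy=4,interpolation=2)
cv2.imwrite("pics/a.png",a);cv2.imwrite("pics/b.png",b)
```

```text
(no output)
```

View pics/a.png

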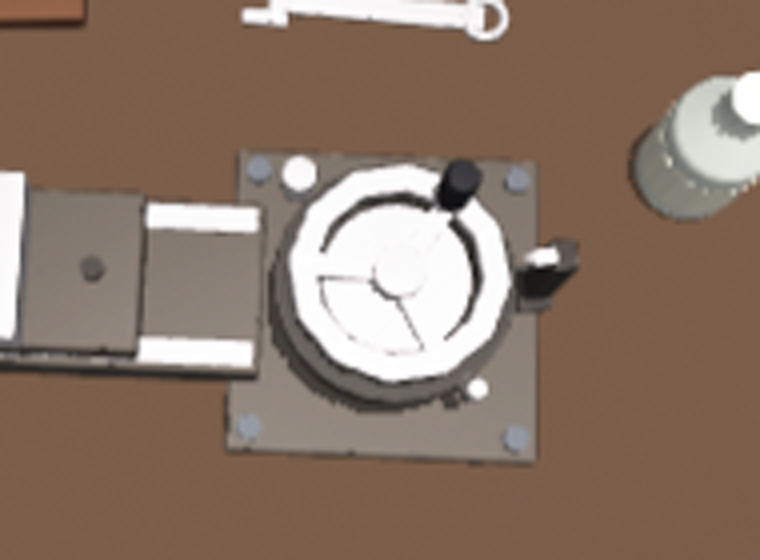

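View pics/b.png

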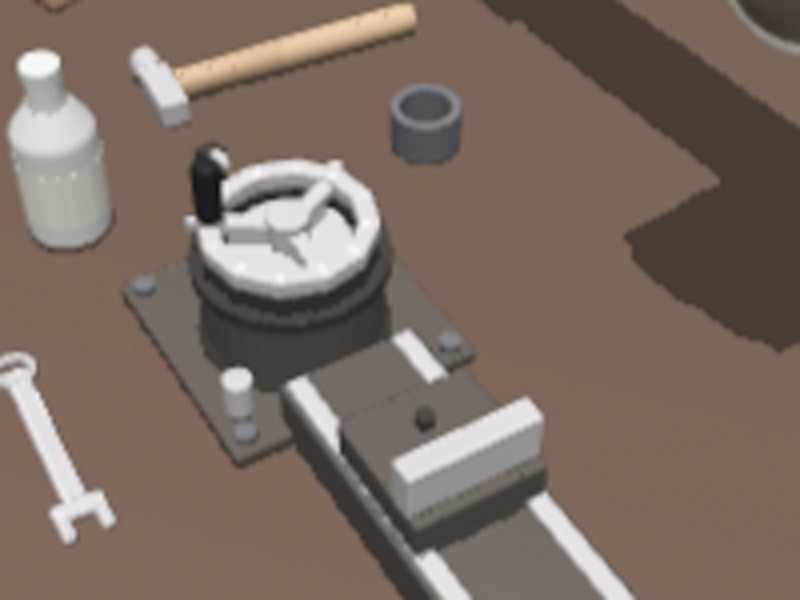

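View pics/top0.png

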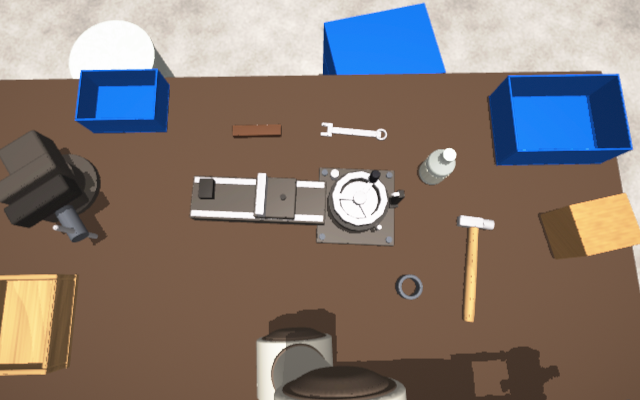

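The top view has x up and y left. The hub is at about (360,197), the handle top at about (375,175) and the index bracket at about (397,194). The bottle stands right of the wheel. Next I'll locate these coarsely and look from near with the wrist camera.

```bash
cat > h.py <<'E'
from plant import ctrl,capture,boxes_of,silhouettes,job_done
import cv2,numpy as np
from scipy.spatial.transform import Rotation as R
def cam(p,tp=None,tr=None):
    if "origin" in p: return np.array(p["origin"]),R.from_euler("xyz",p["orientation"],degrees=True).as_matrix()
    Rt=R.from_euler("xyz",tr,degrees=True).as_matrix(); T=np.array(p["tool_from_camera"])
    return Rt@T[:3,3]+tp,Rt@T[:3,:3]
def ray(p,uv,z,c):
    o,M=c; d=M@np.array([(uv[0]-p["cx"])/p["fx"],(uv[1]-p["cy"])/p["fy"],1]); return o+d*(z-o[2])/d[2]
def proj(p,X,c):
    o,M=c; q=M.T@(np.array(X)-o); return p["cx"]+p["fx"]*q[0]/q[2],p["cy"]+p["fy"]*q[1]/q[2]
def wrist():
    tp,tr=np.array(ctrl.get_tcp_pos()),ctrl.get_eef_rot(); p=capture("wrist"); return p,cam(p,tp,tr)
E
python3 - <<'E'
from h import *
p=capture("top");c=cam(p)
w=ray(p,(360,197.5),.112,c);h=ray(p,(375.5,175.5),.163,c);i=ray(p,(394,194.5),.114,c)
print(w,h,i,ray(p,(437,168),.08,c),np.linalg.norm((h-w)[:2]))
for yaw in(-90,0,90): print(yaw,ctrl.inverse_kinematics([w[0]-.03,w[1],.33],[180,0,yaw]))
p,c=wrist(); T=np.array(p["tool_from_camera"]);print(T.round(3),p["fx"])
E
```

```text
[ 0.57299462 -0.14002412  0.112     ] [ 0.61256981 -0.17151366  0.163     ] [ 0.57846794 -0.22040277  0.114     ] [ 0.65126854 -0.33736802  0.08      ] 0.05057457016811104
-90 [-2.68062195e+01  4.37648898e+00  8.64491816e+01 -2.54444375e-14
  8.91743295e+01  1.53193781e+02]
0 [-2.68062195e+01  4.37648898e+00  8.64491816e+01 -2.54444375e-14
  8.91743295e+01  6.31937805e+01]
90 [-26.80621946   4.37648898  86.44918157   0.          89.17432946
 -26.80621946]
[[-0.001 -0.964 -0.265  0.068]
 [ 1.    -0.001  0.     0.   ]
 [-0.001 -0.265  0.964 -0.134]
 [ 0.     0.     0.     1.   ]] 321.66044057654887
```

Run:
```python
from h import *
ctrl.gripper_to(1.0,60)
ctrl.reach([.575,-.165,.30],[180,0,0])
p,c=wrist(); im=p["color"][:,:,::-1].copy(); cv2.imwrite("pics/w1.png",im)
for k in("wheel_centre","handle_mid","wheel_fin","index_tip","buffer_stud"):
    print(k,[(np.round(d["bbox"],1),round(d["score"],2)) for d in boxes_of(k,p)[:2]])
np.savez("w1.npz",o=c[0],M=c[1],k=[p["fx"],p["fy"],p["cx"],p["cy"]])
print(ctrl.get_clock(),ctrl.get_wrist_force())
```

```text
wheel_centre [(array([287.2, 177.6, 122.3, 127.5]), 0.61), (array([322. , 141.9,  24.3,  27.9]), 0.38)]
handle_mid [(array([322.4, 140.8,  28.1,  24.3]), 0.96)]
wheel_fin [(array([289.1, 178.6, 126.2, 123.2]), 0.63)]
index_tip [(array([376.2, 165.4,  38.3,  38.1]), 0.58)]
buffer_stud [(array([195.1, 174.2, 323.5, 136.3]), 0.72), (array([379.6, 306.5,  45.8,  47.6]), 0.17)]
3.3417 [-0.79029541  0.91495868 -0.29144926]
```

View pics/w1.png

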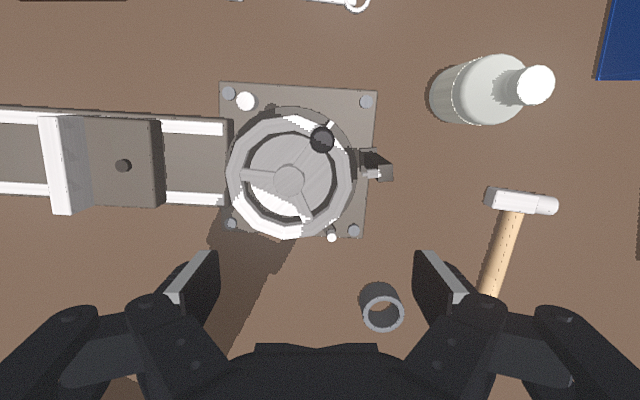

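The wrist view shows the hub at about (289,180), the handle at about (322,139), the index bracket at about (375,168) and the stud at (332,237). I'll zoom in for precise positions.

Run:
```python
import cv2
a=cv2.imread("pics/w1.png")[95:245,215:405]
cv2.imwrite("pics/w1z.png",cv2.resize(a,None,fx=4,fy=4,interpolation=2))
```

```text
(no output)
```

View pics/w1z.png

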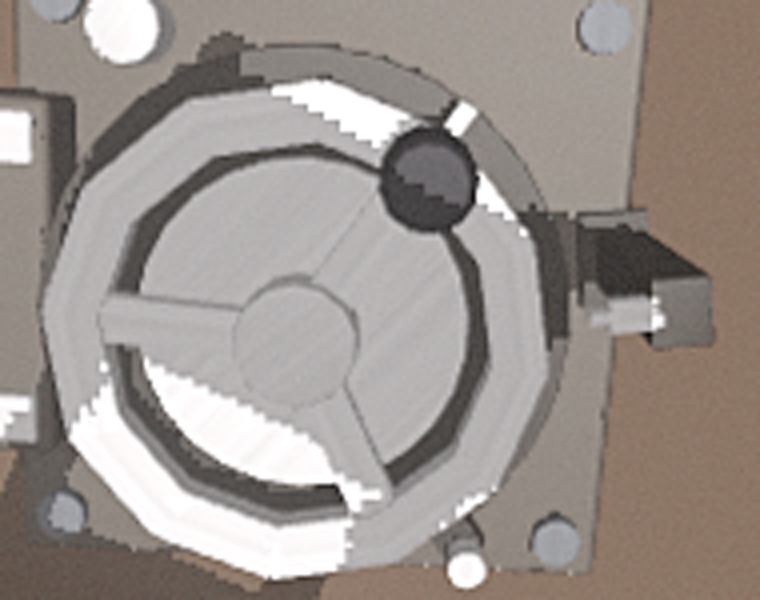

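```bash
cat > m.py <<'E'
from h import *
d=np.load("w1.npz");c=(d["o"],d["M"]);p=dict(zip(("fx","fy","cx","cy"),d["k"]))
g=lambda x,y,z:ray(p,(215+x/4-.4,95+y/4-.4),z,c)[:2]
pts=np.array([g(*q,.112) for q in((42,310),(80,180),(195,98),(320,80),(528,230),(550,340),(495,490),(280,578),(155,530),(70,440))])
A=np.c_[2*pts,np.ones(len(pts))];s=np.linalg.lstsq(A,(pts**2).sum(1),rcond=None)[0];w=s[:2];print("w",w,"r",np.sqrt(s[2]+w@w))
for n,q in dict(handle=(430,178,.163),fin=(466,108,.110),index=(583,308,.111),stud=(467,568,.097),hub=(296,342,.112)).items():
    v=g(*q)-w;print(n,g(*q),np.hypot(*v),np.degrees(np.arctan2(v[1],v[0])))
E
python3 m.py
```

```text
w [ 0.57531846 -0.1384812 ] r 0.06495539206524258
handle [ 0.62031408 -0.17155826] 0.05584530562083092 -36.32024667393472
fin [ 0.63288454 -0.18138016] 0.07179257980866836 -36.693933014544136
index [ 0.58342355 -0.21161327] 0.07357982867123855 -83.67582072156911
stud [ 0.5070893  -0.18360795] 0.08180245778528597 -146.51936246312658
hub [ 0.57497571 -0.13850435] 0.0003435303523594165 -176.13634964199167
```

```bash
cat >> h.py <<'E'
W=np.array([.57532,-.13848]); ZG=.132; IDX=-83.7
def pt(deg,r=.055): a=np.radians(deg);return [W[0]+r*np.cos(a),W[1]+r*np.sin(a),ZG]
def frt(deg,F0):
    f=(np.array(ctrl.get_wrist_force())-F0)[:2];a=np.radians(deg)
    return f@[np.cos(a),np.sin(a)], f@[-np.sin(a),np.cos(a)]   # radial, tangential(ccw+) force on tool
def ang():
    v=np.array(ctrl.get_tcp_pos())[:2]-W;return np.degrees(np.arctan2(v[1],v[0])),np.hypot(*v)
E
python3 - <<'E'
from h import *
x=pt(-36.5)
ctrl.move_l([x[0],x[1],.22],v=.2)
F0=np.array(ctrl.get_wrist_force())
print(ctrl.move_l(x,v=.1,f_stop=8),F0,ctrl.get_wrist_force())
ctrl.gripper_to(0.0,40)
print(ctrl.get_gripper_width(),ctrl.get_grip_force(),ctrl.get_wrist_force())
np.save("F0.npy",F0)
for a in(-40,-45,-50):
    ctrl.move_l(pt(a),v=.03); print(a,np.round(frt(a,F0),1),np.round(ang(),4),ctrl.get_clock())
E
```

```text
False [0.28070707 0.66447274 0.61400624] [-0.27658942 -0.52163708 -0.77474806]
0.24284752034409332 39.05368401668966 [-0.26623528  0.52449235  1.05332014]
-40 [-1.7 -1.6] [-40.2706   0.055 ] 5.8417
-45 [-1.7  1.2] [-44.8456   0.055 ] 6.15
-50 [-2.7  2.8] [-49.9551   0.055 ] 6.4583
```

Run:
```python
from h import *
F0=np.load("F0.npy");a=-50
while a>-195:
    a-=4; slow=a<IDX-34
    s=ctrl.move_l(pt(a),v=.012 if slow else .03,f_stop=7)
    f=frt(a,F0); print(a,s,np.round(f,1),np.round(ang(),4))
    if s or f[1]>9 or abs(f[0])>15: break
print(ctrl.get_clock())
```

```text
-54 False [-2.8  1.8] [-53.9656   0.055 ]
-58 False [-2.8  2. ] [-5.79603e+01  5.50000e-02]
-62 False [-2.9  1.5] [-6.19259e+01  5.50000e-02]
-66 False [-3.1  2. ] [-6.5894e+01  5.5000e-02]
-70 False [-3.2  1.5] [-6.98299e+01  5.50000e-02]
-74 False [-3.9  2.2] [-7.37922e+01  5.49000e-02]
-78 False [-3.6  1.3] [-7.77629e+01  5.49000e-02]
-82 False [-3.6  1.4] [-8.16905e+01  5.49000e-02]
-86 False [-4.3  1.7] [-8.56283e+01  5.49000e-02]
-90 False [-4.   2.1] [-8.95928e+01  5.49000e-02]
-94 False [-3.8  2.9] [-9.34882e+01  5.49000e-02]
-98 False [-4.9  2.5] [-9.74291e+01  5.49000e-02]
-102 False [-4.6  2.1] [-1.01356e+02  5.49000e-02]
-106 False [-3.5  1.7] [-1.053009e+02  5.490000e-02]
-110 False [-5.   1.3] [-1.092034e+02  5.480000e-02]
-114 False [-4.1  2.3] [-1.131574e+02  5.480000e-02]
-118 False [-4.1  3.9] [-1.168916e+02  5.480000e-02]
-122 False [-4.3  3. ] [-1.207837e+02  5.480000e-02]
-126 False [-4.7  3.6] [-1.246941e+02  5.480000e-02]
-130 False [-4.6  3.2] [-1.286101e+02  5.480000e-02]
-134 False [-4.   4.1] [-1.325502e+02  5.480000e-02]
-138 False [-3.5  3.4] [-1.364366e+02  5.480000e-02]
-142 False [-5.5  3.4] [-1.403593e+02  5.480000e-02]
-146 False [-3.7  3.8] [-1.44235e+02  5.48000e-02]
-150 False [-2.4  3.8] [-1.481539e+02  5.480000e-02]
-154 False [-3.5  3.8] [-1.521443e+02  5.480000e-02]
-158 False [-3.2  4.1] [-1.565623e+02  5.480000e-02]
-162 False [-3.1  4.8] [-1.610975e+02  5.480000e-02]
-166 False [-3.7  5. ] [-1.654335e+02  5.490000e-02]
-170 False [-2.7  4. ] [-1.697009e+02  5.490000e-02]
-174 False [-3.1  3.3] [-1.738732e+02  5.490000e-02]
-178 False [-2.1  3.2] [-1.779547e+02  5.500000e-02]
-182 False [-3.1  5.2] [1.786069e+02 5.500000e-02]
-186 True [0.6 4.1] [1.786527e+02 5.480000e-02]
19.05
```

Run:
```python
from h import *
F0=np.load("F0.npy");a0,_=ang();a=a0
def meas(a):
    r=[]
    for _ in range(6): ctrl.dwell(.03); r.append(frt(a,F0))
    return np.mean(r,0)
print(a,meas(a))
for k in range(20):
    a-=.4
    s=ctrl.move_l(pt(a),v=.01,f_stop=8); f=meas(ang()[0]); print(round(a,2),s,np.round(f,1),np.round(ang(),4))
    if f[1]>15: break
    if f[1]>11.5: a+=.15
ctrl.dwell(.3);print(meas(ang()[0]),ctrl.get_clock())
```

```text
178.65272991155035 [1.7556611 3.0775917]
178.25 False [0.4 5.6] [1.785721e+02 5.480000e-02]
177.85 False [0.3 7.1] [1.784659e+02 5.480000e-02]
177.45 False [0.3 7.9] [1.783923e+02 5.480000e-02]
177.05 False [0.5 9.2] [1.782623e+02 5.480000e-02]
176.65 False [0.6 9.8] [1.78187e+02 5.48000e-02]
176.25 False [ 0.8 11.6] [1.780929e+02 5.480000e-02]
176.0 False [ 0.9 11.7] [1.780476e+02 5.480000e-02]
175.75 False [ 0.9 12.4] [1.77978e+02 5.48000e-02]
175.5 False [ 0.4 13.1] [1.779142e+02 5.480000e-02]
175.25 False [ 0.6 14.3] [1.778734e+02 5.480000e-02]
175.0 False [ 1.1 14.4] [1.778259e+02 5.480000e-02]
174.75 False [ 0.8 15.3] [1.777521e+02 5.480000e-02]
[ 0.46116552 14.98320381] 25.325
```

Run:
```python
from h import *
F0=np.load("F0.npy");a=-182
while a<-92:
    a=min(a+6,-91); s=ctrl.move_l(pt(a),v=.04,f_stop=14)
    if s: print("stop",a,frt(a,F0),ang()); break
for k in range(14):
    a+=.7; ctrl.move_l(pt(a),v=.02); g=ang()
    if g[0]>-85: break
ctrl.dwell(.3)
print(a,frt(a,F0),ang(),ctrl.get_clock())
```

```text
stop -176 (np.float64(-0.08308062757679704), np.float64(1.6898885551357703)) (np.float64(179.87601803636713), np.float64(0.05483366204418987))
-166.20000000000016 (np.float64(-0.1257578622618367), np.float64(0.34492338924825866)) (np.float64(-166.20973153484158), np.float64(0.054741350919058275)) 29.4417
```

Run:
```python
from h import *
F0=np.load("F0.npy");a=-166.2
while a<-91:
    a=min(a+6,-91); s=ctrl.move_l(pt(a),v=.035,f_stop=10)
    if s: print("stop",a,frt(a,F0),ang()); break
else:
  print(frt(a,F0),ang())
  for k in range(10):
    a+=min(2,max(.5,-85-ang()[0])); ctrl.move_l(pt(a),v=.02); 
    if ang()[0]>-85.4: break
ctrl.dwell(.2)
print(a,frt(a,F0),ang(),ctrl.get_clock())
```

```text
(np.float64(0.337789764076307), np.float64(-2.409602453157511)) (np.float64(-91.68837398309716), np.float64(0.054675772412478445))
-84.1521936631993 (np.float64(-0.45234495027047356), np.float64(-4.1274122931027435)) (np.float64(-85.08819515289524), np.float64(0.054715668075825015)) 34.6917
```

Release, rise and look.

Run:
```python
from h import *
ctrl.gripper_to(1.0,40)
x=ctrl.get_tcp_pos(); ctrl.move_l([x[0],x[1],.21],v=.15)
ctrl.move_l([.575,-.19,.25],v=.2)
p,c=wrist(); cv2.imwrite("pics/w2.png",p["color"][:,:,::-1])
np.savez("w2.npz",o=c[0],M=c[1],k=[p["fx"],p["fy"],p["cx"],p["cy"]])
u,v=map(int,proj(p,[*(W+[.005,-.06]),.11],c)); u0,v0=u-75,v-60; print(u0,v0)
im=p["color"][max(v0,0):v0+120,u0:u0+150,::-1]
cv2.imwrite("pics/w2z.png",cv2.resize(im,None,fx=5,fy=5,interpolation=2)); print(ctrl.get_clock())
```

```text
248 126
36.4
```

View pics/w2z.png

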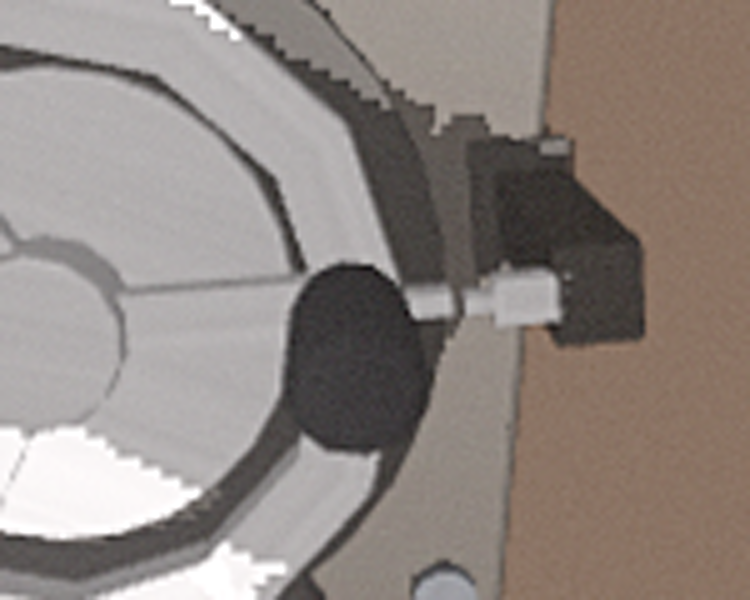

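The fin tip is at crop (452,303) and the index tip at (465,301), so they nearly meet. I'll check the angles.

Run:
```python
from h import *
d=np.load("w2.npz");c=(d["o"],d["M"]);p=dict(zip(("fx","fy","cx","cy"),d["k"]))
for q in((452,303),(465,301)):
    X=ray(p,(248+q[0]/5-.4,126+q[1]/5-.4),.110,c)[:2]-W; print(np.hypot(*X),np.degrees(np.arctan2(X[1],X[0])))
```

```text
0.07287912352810405 -85.88696831194206
0.07516725193123244 -85.74494918860064
```

```bash
python3 -c "
from h import *
print(job_done())"
```

```text
the job is handed in; nothing more can be done
None
```

I pressed the handle on the end stop at about 15 N and wound it back counterclockwise. The fin now sits about 0.2° (under 0.5 mm) from the index in the last wrist picture, the handle is released, and the job is handed in; no verdict came back.

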